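Square a block up in the corner stop

TASK

Push the loose teal block that lies on the bench to the right of the gluing jig into the metal corner stop, so that it sits square, with one side flat against the long rail and the next side flat against the short end rail. Only push it along the bench with the fingers: do not take it between the fingers, lift it or tip it. Leave the tin and the marker where they are.

Things in the scene. Friction and masses are not known exactly. Their poses are not given: they have to be found in the camera images.
- block: The loose block: square, 85 x 85 mm, 50 mm high, about 0.3 kg, dark teal with a pale perforated top, lying flat on the bench to the right of the jig. Origin at the centre of its underside; z is up, x and y are parallel to its sides. Any side may face either rail. (The other teal blocks, in the jig and on the stack to the right, are not part of the job.)
- corner_stop: L-shaped corner stop of bare aluminium, screwed to the bench by the stack on the right; immovable. Origin at its inner corner, at bench level. The long rail runs 235 mm along -x (roughly towards the robot), its inner face is y = 0; the end rail runs 90 mm along +y, its inner face is x = 0. Rails 30 mm high, 12 mm thick. Seated, the block's centre is at x = -42.5, y = +42.5 mm here.
- rail_end (a point): Front end of the long rail's inner face, at bench level (235 mm along -x of the stop). The stack of blocks to the right of the rail begins close to its outer face and is higher than 0.37 m.
- board_corner (a point): Near right corner of the jig's wooden base board, at bench level; the board is 16 mm thick and reaches from here 200 mm away from the robot and 260 mm to its left. The jig's clamp post with its upright lever stands on it 113 to 150 mm further away and 5 to 75 mm further left, up to 220 mm high.
- tin: Bystander: small round tin, 48 mm in diameter, 30 mm high, standing between the stop and the jig. Origin at the centre of its underside. Must stay where it is.
- marker: Bystander: felt marker, 137 mm long, 19 mm thick, lying along the front of the bench to the left of the block. Origin under its middle; it lies along its y axis. Must stay where it is.

How it is judged:
At the end, for the whole second after the job is handed in: The block lies flat and at rest on the bench in the corner, its sides parallel to the rails within 1.7 degrees and its centre within 3 mm of touching distance from each rail; tin and marker are within 12 mm of where they stood (x of block in the frame of corner_stop between -0.0455 and -0.038 m and y of block in the frame of corner_stop between 0.038 and 0.0455 m and (angle between the x axis of block and the x axis of corner_stop, either way round below 0.03 rad or angle between the x axis of block and the y axis of corner_stop, either way round below 0.03 rad) and height (world z) of block below 0.004 m and angle between block's own z axis and vertical below 0.03 rad and linear speed of block below 0.01 m/s and distance of each of tin, marker from where it was at the start of the episode below 0.012 m).
It fails at once if the block is lifted off the bench (height (world z) of block above 0.02 m).
It fails at once if the block is tipped (angle between block's own z axis and vertical above 0.35 rad).
It fails at once if the block is taken between the fingers (x of the grasp point in the frame of block between -0.036 and 0.036 m and y of the grasp point in the frame of block between -0.036 and 0.036 m and z of the grasp point in the frame of block below 0.05 m).
It fails at once if the tin or the marker is knocked out of its place (distance of any of tin, marker from where it was at the start of the episode above 0.02 m).
It also fails if it takes over 67 s, if anything falls off the work surface, if the arm or the gripper's body presses on something with over 40 N, if the wrist force passes 120 N, or if a joint passes its speed limit or range.

ROBOT

A 6-joint arm with a two-finger parallel gripper is mounted at the origin on a cart in front of the work surface, level with it; the furniture and walls round the work are solid. World frame = base frame: x ahead of the robot, y to its left, z up, the work surface at z = 0. Lengths are in m, angles in rad, forces in N, time in s.
With the tool pointing down it reaches from about 0.3 to 0.85 m from the base axis. Payload 4.2 kg.
Tool frame: the origin (TCP) lies midway between the tips of the shut fingers; the grasp point (between the pads) lies env.grip_depth behind it (env.grip_depth is the distance from the TCP to the grasp point, in m); z points along the fingers, y is the line along which they close (so a half turn about z gives the same grasp; the last joint's range is limited). The gripper opens to 91 mm and grips with 3 to 60 N. Pads are 32 mm wide; open, the fingers measure 118 mm over their backs; the gripper's body (76 mm by 178 mm) begins 60 mm behind the grasp point.
Start: joints at [1.3, 0.32, 1.565, -0, 1.257, -0.02], TCP at [0.143, 0.557, 0.214] pointing down, gripper open.
Joint ranges: [-3.11, 3.11], [-0.84, 2.01], [0.21, 2.61], [-1.34, 4.49], [0.05, 2.63], [-2.56, 2.56]. Speed limits (rad/s): [2.57, 2.57, 3.14, 3.14, 3.14, 3.14].

INTERFACE

Orientations are given as [roll, pitch, yaw] about the fixed x, y, z axes, in that order (R = Rz(yaw) Ry(pitch) Rx(roll)).
In Python, from plant import env, read_camera, camera_info, job_done gives the robot as it stands.
- The arm moves only by the tool move_arm, never from a script. Its argument "targets" is a list of rows, each a list of 6 numbers: the shift along the world's x, y, z in m, then the turn, a rotation vector about the world's x, y, z in degrees. In form: [[dx, dy, dz, rx, ry, rz], ...]. A call has exactly 10 rows; each row shifts and turns the commanded pose from where the row before left it; what a row does not reach is not made up. A row lasts 1/12 s, in which the tool goes at most 41.7 mm and 7.16 degrees, less where a joint would pass 70% of its speed; a pose out of reach is approached as far as the arm can. A call is refused whole if a number of a shift passes 0.0417 or a number of a turn 7.16, either way. A call with a gripper value outside its range is refused whole. "claw" is the opening, from -1 (shut) to 1 (fully open), set as the call begins (left out, the last holds). The fingers move at their own pace and stop on an object; "force" is the grip in N (left out, the last holds). Time passes only in rows, so rows that do not move let the fingers close, or fill a call up. It gives the time, the measured TCP pose, the force, the opening and the grip force at its end, in the units of the state.
- env.get_state(): the state, without advancing time (a new reading comes with each control period).
- read_camera(name): name is "side" or "top"; returns the picture (384x512x3 uint8, red, green, blue); there is no depth.
- camera_info(name): a dict with "K" (3x3 intrinsics, pixels), "pose" (4x4, takes a point from camera to world coordinates). Camera axes: x right, y down, z forward; pixel columns grow to the right and rows downward; lengths in m; the calibration is good to about 2 mm. A picture is of the moment at which its call begins. camera_info takes no time and is no camera call.
- job_done(): hands the job in; it is judged then, once.
The state is a dict: "time_s": time; "joints": joint angles; "dq": joint speeds; "joint_efforts": joint torques, N m; "eef_pos": TCP position; "eef_rot": TCP orientation; "wrist_force": force on the tool from outside, world axes, zero at the start; "moment": the same for the moment, N m; "gripper_width": opening from 0.0 (shut) to 1.0 (fully open); "grip_force": force on a finger pad.
Only numpy, scipy, OpenCV 4.12 (cv2) and the standard library are available. Lean on these libraries where they do the work, as an engineer would, in place of code of your own. Each camera call takes 0.05 s, during which the arm holds its last target. There are 200 camera calls.

## Working session

There is one attempt and no reset: what is moved stays moved. The work goes in short steps, Python scripts to look and compute and a tool call to move; the robot and the scene stay as the last step left them, time stands still between calls to the robot, and variables do not carry over. Pictures are saved under pics/ and viewed, at most 10 in all, crops included, and the job is handed in when it is done.

Besides the shell and the picture viewer there is one more tool, called after "Emit:" as a command line: name --pt "numbers of a row" for each row, then --argument value for the rest. move_arm: Moves the arm, as the interface text tells. Its arguments: {"type":"object","properties":{"targets":{"type":"array"},"claw":{"type":"number"},"force":{"type":"number"}},"required":["targets"]}

```bash
mkdir -p pics; ls
python3 - <<'E'
from plant import env, read_camera, camera_info
import cv2
for n in ("top","side"):
    im=read_camera(n); cv2.imwrite(f"pics/{n}0.png",cv2.resize(im[:,:,::-1],(800,600),interpolation=cv2.INTER_CUBIC)); cv2.imwrite(f"{n}0_raw.png",im[:,:,::-1])
    c=camera_info(n); print(n,c["K"].round(1).tolist(),c["pose"].round(3).tolist())
print(env.grip_depth,env.get_state())
E
```

```text
pics
top [[375.0, 0.0, 255.3], [0.0, 375.0, 191.4], [0.0, 0.0, 1.0]] [[-0.006, -0.993, 0.116, 0.405], [-1.0, 0.005, -0.014, -0.223], [0.013, -0.116, -0.993, 0.877], [0.0, 0.0, 0.0, 1.0]]
side [[393.3, 0.0, 251.6], [0.0, 393.3, 204.0], [0.0, 0.0, 1.0]] [[0.403, -0.708, 0.58, 0.026], [-0.915, -0.305, 0.264, -0.483], [-0.01, -0.637, -0.771, 0.702], [0.0, 0.0, 0.0, 1.0]]
0.0188 {'time_s': 0.1, 'joints': array([ 1.30000961e+00,  3.20223172e-01,  1.56551308e+00, -3.94836297e-05,
        1.25742087e+00, -2.00108711e-02]), 'dq': array([-0.00118137, -0.00087984, -0.00371584, -0.00121635,  0.00242594,
        0.00116883]), 'joint_efforts': array([ 2.82935534e-04, -4.13330841e+01, -2.32509220e+01,  7.28898821e-02,
        4.22043179e-02, -2.91177139e-05]), 'eef_pos': array([0.14258915, 0.55658507, 0.21322419]), 'eef_rot': array([-3.14002775e+00,  6.22995406e-06,  2.89082902e+00]), 'wrist_force': array([-0.12658313, -0.41334773,  0.27205588]), 'moment': array([ 0.01307812, -0.00560288, -0.00321862]), 'grip_force': 0.0, 'gripper_width': 0.9965747367461998}
```

View pics/top0.png

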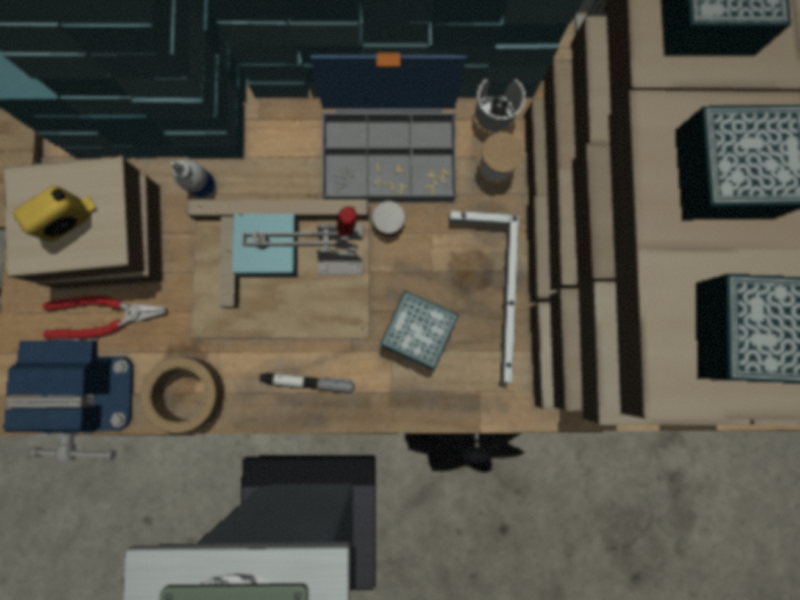

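View pics/side0.png

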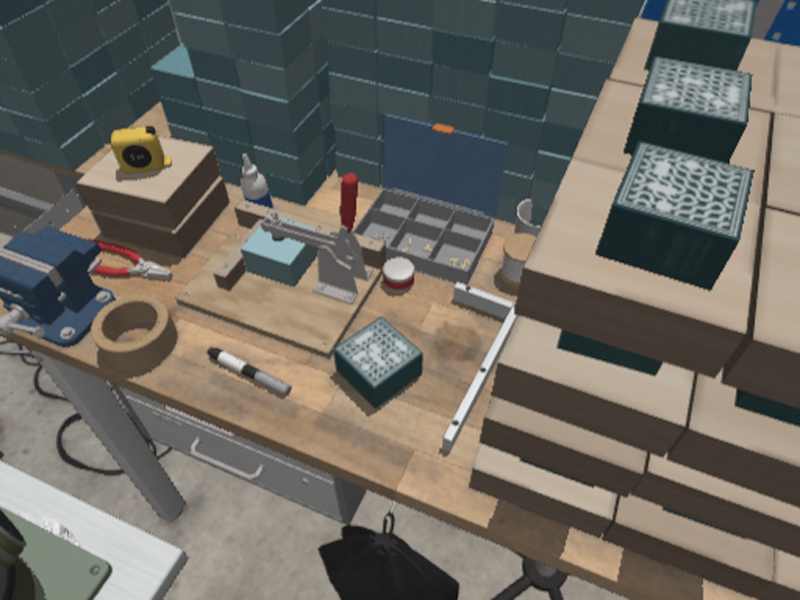

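The top view (800x600) shows the loose block at about (420,330) and the stop's inner corner near (508,222), with the rail's front end at (507,382). The tin is at (388,218), the marker runs (262–352, 382), and the board corner is at (368,338). Next I measure these.

```bash
cat > h.py <<'E'
import numpy as np, cv2
from plant import env, read_camera, camera_info
def cast(n,uv,z):
    c=camera_info(n); K=np.array(c["K"]); T=np.array(c["pose"])
    d=np.c_[np.atleast_2d(uv),np.ones(len(np.atleast_2d(uv)))]@np.linalg.inv(K).T@T[:3,:3].T
    return (T[:3,3]+d*((z-T[2,3])/d[:,2])[:,None])[:,:2]
def proj(n,P):
    c=camera_info(n); T=np.linalg.inv(np.array(c["pose"])); q=(np.atleast_2d(P)@T[:3,:3].T+T[:3,3])@np.array(c["K"]).T
    return q[:,:2]/q[:,2:]
E
python3 - <<'E'
from h import *
im=cv2.imread("top0_raw.png")
c=cv2.resize(im[120:260,230:345],None,fx=5,fy=4.28*5/4.28,interpolation=cv2.INTER_CUBIC)[:, :]
c=cv2.resize(c,(492,600)); cv2.imwrite("pics/crop0.png",c)
hsv=cv2.cvtColor(im,cv2.COLOR_BGR2HSV)
print(hsv[[211,195,170],[268,262,326]].tolist(), hsv[170,315:345].tolist())
for n,box in (("top",(180,242,236,300)),("side",(195,265,205,280))):
    im=cv2.imread(f"{n}0_raw.png"); h=cv2.cvtColor(im,cv2.COLOR_BGR2HSV)
    m=cv2.inRange(h,(65,15,0),(110,255,255)); r0,r1,c0,c1=box
    M=np.zeros_like(m); M[r0:r1,c0:c1]=m[r0:r1,c0:c1]
    M=cv2.morphologyEx(M,cv2.MORPH_CLOSE,np.ones((5,5)))
    k=max(cv2.findContours(M,0,2)[0],key=cv2.contourArea)
    b=cv2.boxPoints(cv2.minAreaRect(k)); print(n,cv2.contourArea(k),b.round(1).tolist(), cast(n,b,.05).round(4).tolist(), cast(n,b,.05).mean(0))
E
```

```text
[[73, 14, 163], [84, 35, 117], [54, 8, 163]] [[18, 73, 101], [18, 75, 109], [17, 74, 114], [18, 76, 117], [19, 75, 116], [17, 74, 114], [18, 66, 108], [18, 62, 90], [18, 49, 68], [42, 18, 71], [60, 9, 118], [54, 8, 163], [60, 7, 181], [65, 9, 179], [56, 11, 168], [33, 16, 141], [21, 41, 124], [19, 63, 118], [18, 65, 118], [18, 68, 120], [18, 66, 120], [20, 64, 116], [20, 62, 98], [18, 72, 64], [19, 85, 33], [17, 88, 26], [23, 76, 27], [20, 67, 46], [20, 60, 77], [20, 55, 107]]
top 1363.5 [[242.89999389648438, 220.8000030517578], [258.79998779296875, 185.8000030517578], [292.8999938964844, 201.3000030517578], [277.0, 236.3000030517578]] [[0.4364, -0.2067], [0.5138, -0.2422], [0.4789, -0.3174], [0.4022, -0.2811]] [ 0.45781966 -0.26183567]
side 1944.0 [[207.5, 228.5], [240.0, 196.0], [275.5, 231.5], [243.0, 264.0]] [[0.4205, -0.2035], [0.5265, -0.2277], [0.4686, -0.334], [0.3732, -0.305]] [ 0.44720618 -0.26755324]
```

View pics/crop0.png

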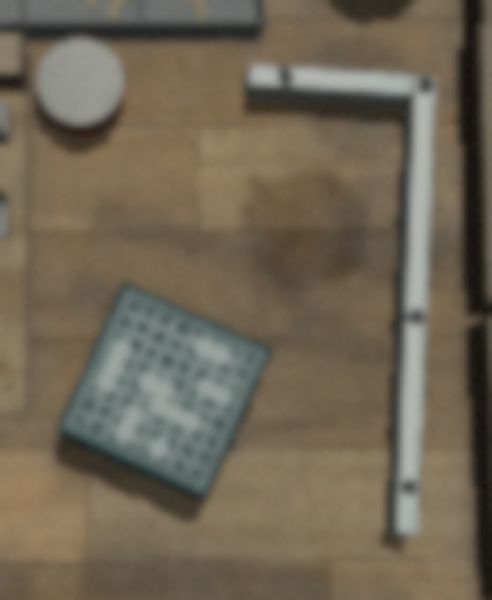

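The crop shows the block's top-face corners at (127,284), (271,350), (200,496) and (62,432). The rails' top inner corner is at about (411,97), the rail end is at (394,533), and the tin top is centred at (80,82).

```bash
cat >> h.py <<'E'
def edges(im):
    g=cv2.cvtColor(im,cv2.COLOR_BGR2GRAY).astype(float)
    def cross(s,t=125):   # first rise through t
        i=np.argmax(s>t); return i-1+(t-s[i-1])/(s[i]-s[i-1])
    L=np.array([[316+cross(g[r,316:332]),r] for r in range(150,240)])
    E=np.array([[c,152-cross(g[152:130:-1,c])] for c in range(292,320)])
    L=cast("top",L,.03);E=cast("top",E,.03)
    fl=lambda P:cv2.fitLine(P.astype(np.float32),cv2.DIST_HUBER,0,.01,.01).ravel()
    a,b=fl(L),fl(E)
    da,db=a[:2]*np.sign(a[0]),b[:2]*np.sign(b[1])
    s=np.linalg.solve(np.c_[da,-db],b[2:]-a[2:]); c=a[2:]+da*s[0]
    return c,da,db
def block(im,box):
    h=cv2.cvtColor(im,cv2.COLOR_BGR2HSV); m=cv2.inRange(h,(65,12,0),(110,255,255)); r0,r1,c0,c1=box
    M=np.zeros_like(m); M[r0:r1,c0:c1]=m[r0:r1,c0:c1]
    M=cv2.morphologyEx(M,cv2.MORPH_CLOSE,np.ones((5,5)))
    k=max(cv2.findContours(M,0,2)[0],key=cv2.contourArea)
    w=cast("top",k.reshape(-1,2).astype(float),.05).astype(np.float32)*1000
    return cv2.minAreaRect(w)
E
python3 - <<'E'
from h import *
im=cv2.imread("top0_raw.png")
c,a,b=edges(im); print("corner",c,"dirs",np.degrees(np.arctan2(a[1],a[0])),np.degrees(np.arctan2(b[1],b[0])))
print("railend",cast("top",[[322.1,244.4]],.03),c-.235*a,"seat",c-.0425*a+.0425*b)
print(block(im,(180,242,236,300)))
f=800/512
print("tin",cast("top",[[248.7,139.1]],.03),"marker",cast("top",np.array([[262,378],[352,386]])/f,.0095),"board",cast("top",np.array([[368,338]])/f,.016))
E
```

```text
corner [ 0.6189675  -0.40000826] dirs -4.0025253 86.211784
railend [[ 0.38336468 -0.38354043]] [ 0.38454065 -0.38360515] seat [ 0.579379   -0.35463458]
((457.81500244140625, -261.80230712890625), (82.3985595703125, 84.92405700683594), 65.3374252319336)
tin [[ 0.62541262 -0.22008903]] marker [[ 0.39082191 -0.03388793]
 [ 0.37835466 -0.16540831]] board [[ 0.44805362 -0.18907168]]
```

Emit:
move_arm --pt "0.015 -0.036 0.006 0 0 -3.98" --pt "0.015 -0.036 0.006 0 0 -3.98" --pt "0.015 -0.036 0.006 0 0 -3.98" --pt "0.015 -0.036 0.006 0 0 -3.98" --pt "0.015 -0.036 0.006 0 0 -3.98" --pt "0.015 -0.036 0.006 0 0 -3.98" --pt "0.015 -0.036 0.006 0 0 -3.98" --pt "0.015 -0.036 0.006 0 0 -3.98" --pt "0.015 -0.036 0.006 0 0 -3.98" --pt "0.015 -0.036 0.006 0 0 -3.98" --claw -0.75

```text
time_s: 0.93
eef_pos: [0.2926, 0.1951, 0.2741]
eef_rot: [3.142, 0.0, 2.194]
wrist_force: [0.4, 0.6, -0.2]
gripper_width: 0.301
grip_force: 0.0
```

Emit:
move_arm --pt "0.015 -0.036 -0.006 0 0 -3.98" --pt "0.015 -0.036 -0.006 0 0 -3.98" --pt "0.015 -0.036 -0.006 0 0 -3.98" --pt "0.015 -0.036 -0.006 0 0 -3.98" --pt "0.015 -0.036 -0.006 0 0 -3.98" --pt "0.015 -0.036 -0.006 0 0 -3.98" --pt "0.015 -0.036 -0.006 0 0 -3.98" --pt "0.015 -0.036 -0.006 0 0 -3.98" --pt "0.015 -0.036 -0.006 0 0 -3.98" --pt "0 0 0 0 0 -3.98"

```text
time_s: 1.77
eef_pos: [0.4294, -0.1324, 0.2184]
eef_rot: [-3.141, 0.003, 1.493]
wrist_force: [0.0, 0.2, 1.7]
gripper_width: 0.124
grip_force: 0.0
```

Emit:
move_arm --pt "0.01 -0.022 0 0 0 0" --pt "0.009 -0.022 0 0 0 0" --pt "0 0 -0.025 0 0 0" --pt "0 0 -0.025 0 0 0" --pt "0 0 -0.025 0 0 0" --pt "0 0 -0.025 0 0 0" --pt "0 0 -0.025 0 0 0" --pt "0 0 -0.025 0 0 0" --pt "0 0 -0.02 0 0 0" --pt "0 0 0 0 0 0"

```text
time_s: 2.6
eef_pos: [0.4436, -0.1697, 0.0463]
eef_rot: [-3.133, -0.003, 1.502]
wrist_force: [-1.3, 0.6, -0.3]
gripper_width: 0.122
grip_force: 0.0
```

Run:
```python
from h import *
s=env.get_state(); print(s["eef_pos"],s["eef_rot"],s["wrist_force"])
a,b=read_camera("top")[:,:,::-1],read_camera("side")[:,:,::-1]
cv2.imwrite("pics/c1.png",np.hstack([cv2.resize(a[110:270,200:350],(400,426)),cv2.resize(b[120:310,160:338],(400,426))]))
```

```text
[ 0.44356358 -0.16971216  0.04634295] [-3.13313805e+00 -2.81453026e-03  1.50150792e+00] [-1.26241323  0.60639811 -0.27287051]
```

View pics/c1.png

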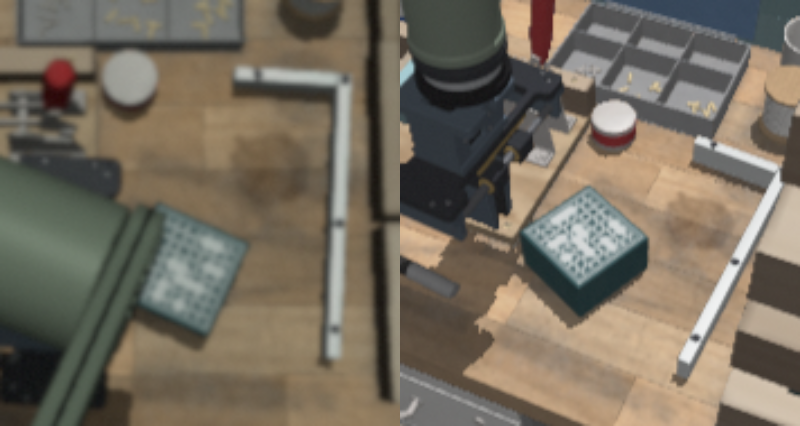

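The gripper is down left of the block, clear of the clamp post (left pane: block at (190,270), fingers hidden by the arm). The block and the tin have not moved. Now I lower the tool and push towards the long rail.

Emit:
move_arm --pt "0 0 -0.012 0 0 0" --pt "0 0 -0.011 0 0 0" --pt "0 0 0 0 0 0" --pt "-0.0006 -0.008 0 0 0 0" --pt "-0.0006 -0.008 0 0 0 0" --pt "-0.0006 -0.008 0 0 0 0" --pt "-0.0006 -0.008 0 0 0 0" --pt "-0.0006 -0.008 0 0 0 0" --pt "-0.0006 -0.008 -0.002 0 0 0" --pt "-0.0006 -0.008 -0.003 0 0 0"

```text
time_s: 3.53
eef_pos: [0.4421, -0.2275, 0.0222]
eef_rot: [-3.141, -0.001, 1.501]
wrist_force: [-1.3, 5.5, 6.4]
gripper_width: 0.127
grip_force: 4.0
```

Emit:
move_arm --pt "-0.0005 -0.007 -0.003 0 0 0" --pt "-0.0004 -0.006 0 0 0 0" --pt "-0.0004 -0.006 0 0 0 0" --pt "-0.0004 -0.006 0 0 0 0" --pt "-0.0003 -0.005 0 0 0 0" --pt "-0.0003 -0.005 0 0 0 0" --pt "0 0 0 0 0 0" --pt "0 0 0 0 0 0" --pt "0 0 0 0 0 0" --pt "0 0 0 0 0 0"

```text
time_s: 4.37
eef_pos: [0.4405, -0.2621, 0.0192]
eef_rot: [3.141, 0.001, 1.502]
wrist_force: [-0.0, 0.6, 0.6]
gripper_width: 0.126
grip_force: 0.0
```

Run:
```python
from h import *
s=env.get_state(); print(s["eef_pos"],s["eef_rot"],s["wrist_force"])
a,b=read_camera("top")[:,:,::-1],read_camera("side")[:,:,::-1]
cv2.imwrite("pics/c2.png",np.hstack([cv2.resize(a[110:270,200:350],(400,426)),cv2.resize(b[120:310,160:338],(400,426))]))
```

```text
[ 0.44052302 -0.26207265  0.01917136] [3.14077143e+00 5.31114252e-04 1.50186910e+00] [-0.03262578  0.55672151  0.63282976]
```

View pics/c2.png

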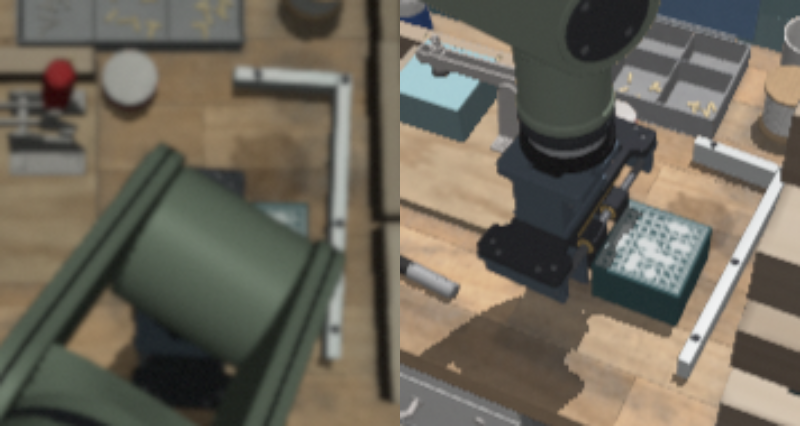

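The block (right pane, top face (600–710, 205–290)) has turned roughly parallel to the rail, with about 24 mm left to go. I continue slowly.

Emit:
move_arm --pt "-0.0002 -0.003 0 0 0 0" --pt "-0.0002 -0.003 0 0 0 0" --pt "-0.0002 -0.003 0 0 0 0" --pt "-0.0002 -0.003 0 0 0 0" --pt "-0.0002 -0.003 0 0 0 0" --pt "-0.0002 -0.003 0 0 0 0" --pt "-0.0001 -0.002 0 0 0 0" --pt "-0.0001 -0.002 0 0 0 0" --pt "0 0 0 0 0 0" --pt "0 0 0 0 0 0"

```text
time_s: 5.3
eef_pos: [0.4386, -0.2818, 0.019]
eef_rot: [-3.141, -0.004, 1.5]
wrist_force: [1.5, 13.4, 6.3]
gripper_width: 0.125
grip_force: 6.1
```

Emit:
move_arm --pt "0 -0.001 0 0 0 0" --pt "0 -0.001 0 0 0 0" --pt "0 -0.001 0 0 0 0" --pt "0 -0.001 0 0 0 0" --pt "0 0 0 0 0 0" --pt "0 0 0 0 0 0" --pt "0 0 0 0 0 0" --pt "0 0 0 0 0 0" --pt "0 0 0 0 0 0" --pt "0 0 0 0 0 0"

```text
time_s: 6.13
eef_pos: [0.4386, -0.282, 0.0191]
eef_rot: [-3.139, -0.01, 1.499]
wrist_force: [4.6, 24.9, 11.7]
gripper_width: 0.128
grip_force: 12.4
```

Pressing with 25 N moves nothing further, so the block is on the rail. I back off, lift, shut the fingers and go round to the robot side of the block.

Emit:
move_arm --pt "0.0005 0.008 0 0 0 0" --pt "0.001 0.015 0 0 0 0" --pt "0 0 0.02 0 0 0" --pt "0 0 0.03 0 0 0" --pt "0 0 0.03 0 0 0" --pt "0 0 0.03 0 0 0" --pt "0 0 0 0 0 0" --pt "-0.02 -0.01 0 0 0 0" --pt "-0.02 -0.02 0 0 0 0" --pt "-0.025 -0.02 0 0 0 0" --claw -1

```text
time_s: 6.97
eef_pos: [0.3756, -0.3164, 0.1289]
eef_rot: [3.14, 0.002, 1.504]
wrist_force: [-0.0, -0.3, 0.4]
gripper_width: 0.005
grip_force: 0.0
```

Run:
```python
from h import *
s=env.get_state(); print(s["eef_pos"],s["eef_rot"],s["wrist_force"])
a,b=read_camera("top")[:,:,::-1],read_camera("side")[:,:,::-1]
cv2.imwrite("side2_raw.png",b)
cv2.imwrite("pics/c3.png",np.hstack([cv2.resize(a[110:270,200:350],(400,426)),cv2.resize(b[120:310,160:338],(400,426))]))
```

```text
[ 0.37564337 -0.3164095   0.12886443] [3.13970616e+00 2.47561452e-03 1.50381377e+00] [-0.04820279 -0.25921328  0.44040669]
```

View pics/c3.png

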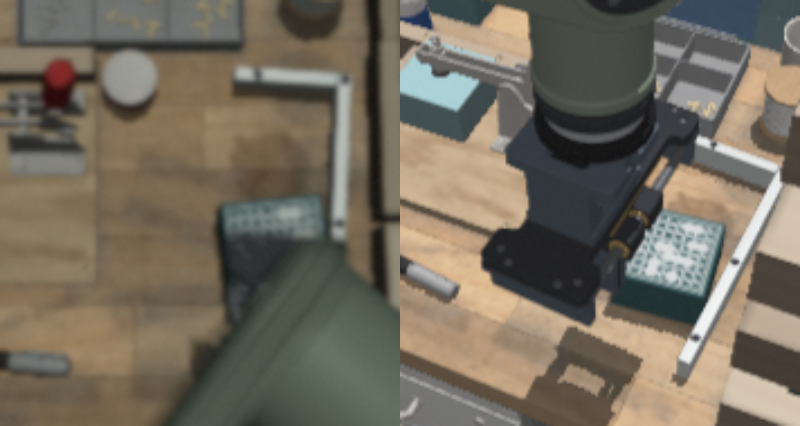

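The top pane shows the block's far top edge from (220,207) to (320,195), tilted against the end rail at (235,83)–(340,93). The block has turned about 10° too far and rests on its near right corner, so I measure it.

Run:
```python
from h import *
c=np.array([.619,-.400]);t=np.radians(-3.9);a=np.array([np.cos(t),np.sin(t)]);b=np.array([-a[1],a[0]])
S=lambda p:np.c_[(p-c)@a,(p-c)@b].round(4).tolist()
p=cast("top",np.array([[220,207],[320,195]])/2.667+[200,110],.05)
print(S(p)); 
q=cast("side",np.array([[724-400,222],[703-400,306]])*np.array([178/400,190/426])+[160,120],.05); print(S(q))
d=p[1]-p[0]; e=d/np.linalg.norm(d); n=np.array([e[1],-e[0]]); n*=-np.sign(n[0])
print("len",np.linalg.norm(d),"center",S(p.mean(0)[None]+.0425*n),"ang",np.degrees(np.arctan2(n[1],n[0])))
s=env.get_state()["eef_pos"][:2]; print("tcp",S(s[None]))
```

```text
[[-0.1164, 0.0975], [-0.101, 0.0145]]
[[-0.0984, 0.0163], [-0.1909, -0.0031]]
len 0.08442563284892411 center [[-0.1505, 0.0482]] ang -173.38593703435785
tcp [[-0.2513, 0.0654]]
```

Emit:
move_arm --pt "0.025 0.015 0 0 0 0" --pt "0.03 0.016 0 0 0 0" --pt "0.03 0.016 0 0 0 0" --pt "0.028 0.014 0 0 0 0" --pt "0 0 0 0 0 0" --pt "0 0 -0.03 0 0 0" --pt "0 0 -0.03 0 0 0" --pt "0 0 -0.03 0 0 0" --pt "0 0 -0.02 0 0 0" --pt "0 0 0 0 0 0"

```text
time_s: 7.9
eef_pos: [0.4854, -0.2527, 0.0146]
eef_rot: [-3.134, -0.003, 1.502]
wrist_force: [-0.3, 0.7, -0.2]
gripper_width: 0.001
grip_force: 0.0
```

Emit:
move_arm --pt "-0.0002 -0.003 0 0 0 0" --pt "-0.0003 -0.004 0 0 0 0" --pt "-0.0003 -0.004 0 0 0 0" --pt "-0.0003 -0.004 0 0 0 0" --pt "-0.0003 -0.004 0 0 0 0" --pt "-0.0003 -0.004 0 0 0 0" --pt "-0.0002 -0.003 0 0 0 0" --pt "-0.0001 -0.002 0 0 0 0" --pt "0 0 0 0 0 0" --pt "0 0 0 0 0 0"

```text
time_s: 8.73
eef_pos: [0.4892, -0.2794, 0.02]
eef_rot: [3.136, -0.004, 1.499]
wrist_force: [8.0, 12.8, 3.3]
gripper_width: 0.008
grip_force: 6.0
```

Emit:
move_arm --pt "-0.0001 -0.002 0 0 0 0" --pt "-0.0001 -0.002 0 0 0 0" --pt "-0.0001 -0.002 0 0 0 0" --pt "-0.0001 -0.002 0 0 0 0" --pt "-0.0001 -0.001 0 0 0 0" --pt "-0.0001 -0.001 0 0 0 0" --pt "0 0 0 0 0 0" --pt "0 0 0 0 0 0" --pt "0 0 0 0 0 0" --pt "0 0 0 0 0 0"

```text
time_s: 9.57
eef_pos: [0.4953, -0.2844, 0.0215]
eef_rot: [3.125, -0.011, 1.496]
wrist_force: [26.1, 34.0, 5.8]
gripper_width: 0.004
grip_force: 17.2
```

Run:
```python
from h import *
c=np.array([.619,-.400]);t=np.radians(-3.9);a=np.array([np.cos(t),np.sin(t)]);b=np.array([-a[1],a[0]])
s=env.get_state(); print(s["eef_pos"],s["wrist_force"],(s["eef_pos"][:2]-c)@a,(s["eef_pos"][:2]-c)@b)
a,b=read_camera("top")[:,:,::-1],read_camera("side")[:,:,::-1]
cv2.imwrite("pics/c4.png",np.hstack([cv2.resize(a[110:270,200:350],(400,426)),cv2.resize(b[120:310,160:338],(400,426))]))
```

```text
[ 0.49526521 -0.28442036  0.02149787] [26.08095764 34.04920929  5.82684034] -0.13130943758401187 0.10689613501326113
```

View pics/c4.png

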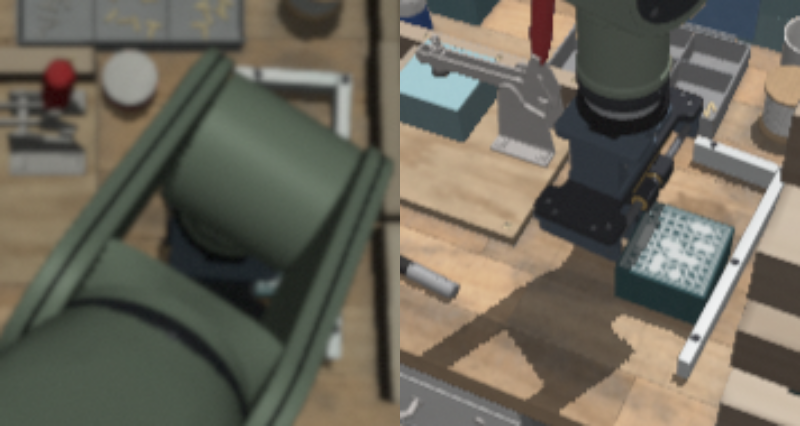

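The block is turning clockwise onto the rail (right pane, top face now (640–733, 205–300)) and drags the fingers to +x. I follow that drift and keep pressing.

Emit:
move_arm --pt "0.003 0 0 0 0 0" --pt "0.003 -0.001 0 0 0 0" --pt "0.003 -0.001 0 0 0 0" --pt "0.001 -0.001 0 0 0 0" --pt "0 -0.001 0 0 0 0" --pt "0 0 0 0 0 0" --pt "0 0 0 0 0 0" --pt "0 0 0 0 0 0" --pt "0 0 0 0 0 0" --pt "0 0 0 0 0 0"

```text
time_s: 10.5
eef_pos: [0.5012, -0.2885, 0.0205]
eef_rot: [3.133, -0.012, 1.497]
wrist_force: [16.3, 29.2, 6.5]
gripper_width: 0.004
grip_force: 15.2
```

Emit:
move_arm --pt "0.002 -0.001 0 0 0 0" --pt "0.002 -0.001 0 0 0 0" --pt "0.001 -0.001 0 0 0 0" --pt "0 0 0 0 0 0" --pt "0 0 0 0 0 0" --pt "0 0 0 0 0 0" --pt "0 0 0 0 0 0" --pt "0 0 0 0 0 0" --pt "0 0 0 0 0 0" --pt "0 0 0 0 0 0"

```text
time_s: 11.33
eef_pos: [0.5012, -0.2884, 0.0202]
eef_rot: [-3.139, -0.018, 1.496]
wrist_force: [6.5, 35.2, 15.2]
gripper_width: 0.006
grip_force: 17.8
```

Emit:
move_arm --pt "0.0005 0.01 0 0 0 0" --pt "0.001 0.015 0 0 0 0" --pt "0 0 0.02 0 0 0" --pt "0 0 0.03 0 0 0" --pt "0 0 0.03 0 0 0" --pt "0 0 0.02 0 0 0" --pt "-0.03 -0.012 0 0 0 0" --pt "-0.035 -0.018 0 0 0 0" --pt "-0.035 -0.018 0 0 0 0" --pt "-0.025 -0.01 0 0 0 0"

```text
time_s: 12.17
eef_pos: [0.3746, -0.3329, 0.1191]
eef_rot: [-3.141, 0.001, 1.501]
wrist_force: [-0.1, -0.4, -0.3]
gripper_width: 0.003
grip_force: 0.0
```

Run:
```python
from h import *
c=np.array([.619,-.400]);t=np.radians(-3.9);a=np.array([np.cos(t),np.sin(t)]);b=np.array([-a[1],a[0]])
s=env.get_state(); print(s["eef_pos"],s["eef_rot"],(s["eef_pos"][:2]-c)@a,(s["eef_pos"][:2]-c)@b)
a,b=read_camera("top")[:,:,::-1],read_camera("side")[:,:,::-1]
cv2.imwrite("pics/c5.png",np.hstack([cv2.resize(a[110:270,200:350],(400,426)),cv2.resize(b[120:310,160:338],(400,426))]))
```

```text
[ 0.37462369 -0.33287582  0.11912209] [-3.14083459e+00  1.10157067e-03  1.50111675e+00] -0.2483758712347702 0.05034741557076243
```

View pics/c5.png

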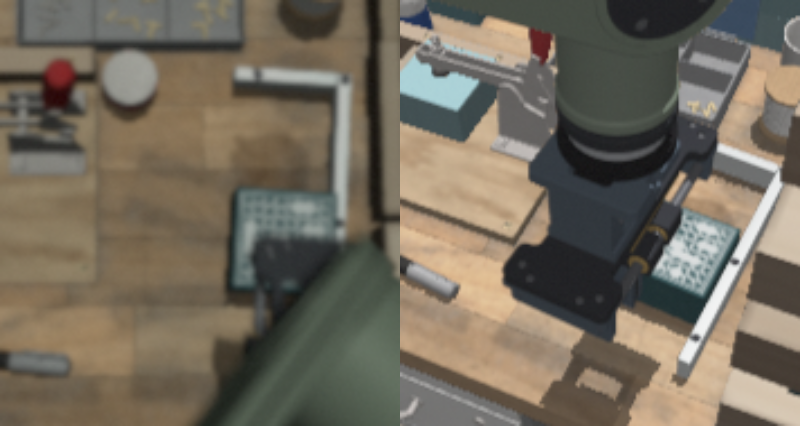

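The block now sits square on the long rail (top pane, far edge (235,188)–(333,194), about parallel to the end rail). I descend behind it and push along the rail.

Emit:
move_arm --pt "0 -0.003 -0.03 0 0 0" --pt "0 -0.003 -0.03 0 0 0" --pt "0 0 -0.03 0 0 0" --pt "0 0 -0.014 0 0 0" --pt "0 0 0 0 0 0" --pt "0.008 -0.0005 0 0 0 0" --pt "0.008 -0.0006 0 0 0 0" --pt "0.008 -0.0005 0 0 0 0" --pt "0.008 -0.0006 0 0 0 0" --pt "0.008 -0.0005 0 0 0 0"

```text
time_s: 13.1
eef_pos: [0.4191, -0.3412, 0.016]
eef_rot: [3.139, 0.002, 1.502]
wrist_force: [0.7, -0.5, -0.2]
gripper_width: 0.004
grip_force: 0.0
```

Emit:
move_arm --pt "0.007 -0.0005 0 0 0 0" --pt "0.007 -0.0005 0 0 0 0" --pt "0.007 -0.0005 0 0 0 0" --pt "0.007 -0.0005 0 0 0 0" --pt "0.007 -0.0005 0 0 0 0" --pt "0.007 -0.0005 0 0 0 0" --pt "0.007 -0.0005 0 0 0 0" --pt "0.007 -0.0005 0 0 0 0" --pt "0.007 -0.0005 0 0 0 0" --pt "0.007 -0.0005 0 0 0 0"

```text
time_s: 13.93
eef_pos: [0.4856, -0.3452, 0.0154]
eef_rot: [-3.137, -0.001, 1.502]
wrist_force: [-6.2, 0.2, 6.2]
gripper_width: 0.001
grip_force: 3.6
```

Emit:
move_arm --pt "0.005 -0.0003 0 0 0 0" --pt "0.005 -0.0003 0 0 0 0" --pt "0.005 -0.0004 0 0 0 0" --pt "0.004 -0.0003 0 0 0 0" --pt "0.004 -0.0003 0 0 0 0" --pt "0.004 -0.0003 0 0 0 0" --pt "0.003 -0.0002 0 0 0 0" --pt "0.003 -0.0002 0 0 0 0" --pt "0.002 -0.0001 0 0 0 0" --pt "0 0 0 0 0 0"

```text
time_s: 14.77
eef_pos: [0.5211, -0.3477, 0.0154]
eef_rot: [-3.138, -0.001, 1.502]
wrist_force: [-4.1, 0.6, 3.8]
gripper_width: 0.006
grip_force: 2.5
```

Emit:
move_arm --pt "0.001 0 0 0 0 0" --pt "0.001 0 0 0 0 0" --pt "0.001 0 0 0 0 0" --pt "0.001 0 0 0 0 0" --pt "0 0 0 0 0 0" --pt "0 0 0 0 0 0" --pt "0 0 0 0 0 0" --pt "0 0 0 0 0 0" --pt "0 0 0 0 0 0" --pt "0 0 0 0 0 0"

```text
time_s: 15.6
eef_pos: [0.5248, -0.3478, 0.0153]
eef_rot: [-3.138, -0.001, 1.502]
wrist_force: [-5.7, 0.3, 4.5]
gripper_width: 0.006
grip_force: 2.8
```

Emit:
move_arm --pt "0.001 0 0 0 0 0" --pt "0.001 0 0 0 0 0" --pt "0.001 0 0 0 0 0" --pt "0.001 0 0 0 0 0" --pt "0.001 0 0 0 0 0" --pt "0.001 0 0 0 0 0" --pt "0 0 0 0 0 0" --pt "0 0 0 0 0 0" --pt "0 0 0 0 0 0" --pt "0 0 0 0 0 0"

```text
time_s: 16.43
eef_pos: [0.5248, -0.3477, 0.0154]
eef_rot: [-3.127, -0.002, 1.503]
wrist_force: [-20.3, -2.4, 14.0]
gripper_width: 0.002
grip_force: 10.7
```

Stalled at 20 N: the block is on the end rail. I retract for a clear view.

Emit:
move_arm --pt "-0.01 0.0007 0 0 0 0" --pt "-0.02 0.0014 0 0 0 0" --pt "0 0 0.03 0 0 0" --pt "0 0 0.03 0 0 0" --pt "0 0 0.03 0 0 0" --pt "-0.01 0.03 0.03 0 0 0" --pt "-0.01 0.035 0.02 0 0 0" --pt "-0.01 0.035 0.02 0 0 0" --pt "-0.01 0.035 0 0 0 0" --pt "-0.01 0.035 0 0 0 0"

```text
time_s: 17.27
eef_pos: [0.4532, -0.1761, 0.1752]
eef_rot: [3.137, 0.001, 1.501]
wrist_force: [-0.1, 0.8, 0.5]
gripper_width: 0.009
grip_force: 0.0
```

Run:
```python
from h import *
s=env.get_state(); print(s["eef_pos"],s["eef_rot"])
a,b=read_camera("top")[:,:,::-1],read_camera("side")[:,:,::-1]
cv2.imwrite("top5_raw.png",a)
cv2.imwrite("pics/c6.png",np.hstack([cv2.resize(a[120:200,255:345],(450,400),interpolation=2),cv2.resize(b[120:310,160:338],(350,400))]))
r=block(a,(130,205,270,326)); print(r)
```

```text
[ 0.4532349  -0.17611036  0.17520935] [3.13725890e+00 8.24478519e-04 1.50073669e+00]
((576.7029418945312, -350.6347961425781), (83.35037231445312, 93.75282287597656), 87.29027557373047)
```

View pics/c6.png

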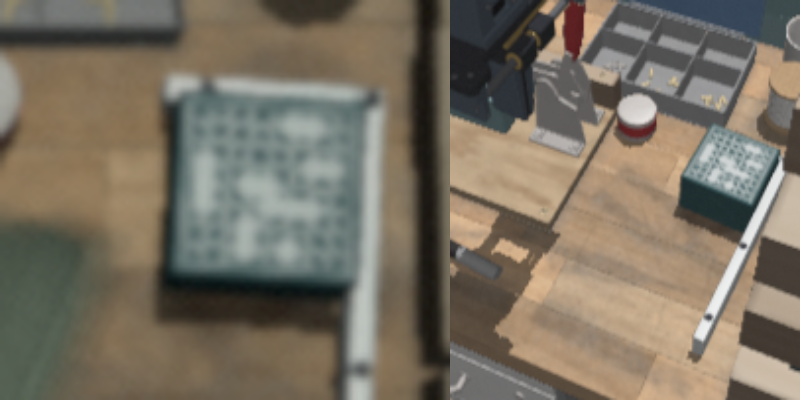

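The block sits in the corner (left pane, top face about (175–366, 93–282), right and far edges overlapping the rail tops), and the tin is in place. A numeric check follows.

Run:
```python
from h import *
im=cv2.imread("top5_raw.png").astype(float); g=im.mean(2)
c,a,b=edges(cv2.imread("top0_raw.png"))
b=np.array([-a[1],a[0]])
def line(pts):
    P=cast("top",np.array(pts),.05); v=cv2.fitLine(P.astype(np.float32),cv2.DIST_HUBER,0,.01,.01).ravel(); return v
# top-face right/far edges: strongest dark->bright step from block rim to rail top
R=[];F=[]
for r in range(144,172): s=np.diff(g[r,322:334]); i=s.argmax(); R.append([322+i+.5,r])
for k in range(294,322): s=np.diff(g[145:130:-1,k]); i=s.argmax(); F.append([k,145-i-.5])
for n,P,e,ax in(("right",R,b,a),("far",F,a,b)):
    v=line(P); print(n,"offset mm",((v[2:]-c)@e*1000).round(1),"angle rel",np.degrees(np.arctan((v[:2]@e)/(v[:2]@ax))).round(2))
q=lambda x,y,z:proj("top",np.r_[c+x*a+y*b,z])[0].round(1)
print([ ((q(x,y,.05)-[255,120])*5).tolist() for x,y in((0,0),(0,.085),(-.085,0),(-.085,.085))])
```

```text
right offset mm 0.2 angle rel 2.35
far offset mm -0.7 angle rel 1.55
[[365.99999999999994, 97.00000000000003], [178.49999999999994, 84.50000000000003], [358.49999999999994, 282.5], [169.00000000000006, 270.0]]
```

Position is within about 1 mm, but the angle reading is noisy. I make a final -y press at the block's middle, then a light +x press.

Emit:
move_arm --pt "0 -0.03 0 0 0 0" --pt "0 -0.03 0 0 0 0" --pt "0.02 -0.023 0 0 0 0" --pt "0.035 0 0 0 0 0" --pt "0.035 0 0 0 0 0" --pt "0.035 0 0 0 0 0" --pt "0 0 -0.03 0 0 0" --pt "0 0 -0.03 0 0 0" --pt "0 0 -0.03 0 0 0" --pt "0 0 0 0 0 0"

```text
time_s: 18.2
eef_pos: [0.5743, -0.2589, 0.077]
eef_rot: [-3.13, -0.004, 1.502]
wrist_force: [-1.3, 0.0, 0.4]
gripper_width: 0.006
grip_force: 0.0
```

Emit:
move_arm --pt "0.004 0 -0.02 0 0 0" --pt "0.002 0 -0.02 0 0 0" --pt "0 0 -0.018 0 0 0" --pt "-0.0003 -0.005 0 0 0 0" --pt "-0.0003 -0.006 0 0 0 0" --pt "-0.0003 -0.006 0 0 0 0" --pt "-0.0003 -0.005 0 0 0 0" --pt "-0.0003 -0.005 0 0 0 0" --pt "-0.0002 -0.003 0 0 0 0" --pt "0 0 0 0 0 0"

```text
time_s: 19.03
eef_pos: [0.5822, -0.2914, 0.0264]
eef_rot: [3.14, 0.001, 1.501]
wrist_force: [-0.1, -0.9, -0.9]
gripper_width: 0.005
grip_force: 0.0
```

Emit:
move_arm --pt "0 -0.001 0 0 0 0" --pt "0 -0.001 0 0 0 0" --pt "0 -0.001 0 0 0 0" --pt "0 -0.001 0 0 0 0" --pt "0 -0.001 0 0 0 0" --pt "0 -0.001 0 0 0 0" --pt "0 0 0 0 0 0" --pt "0 0 0 0 0 0" --pt "0 0 0 0 0 0" --pt "0 0 0 0 0 0"

```text
time_s: 19.87
eef_pos: [0.5817, -0.294, 0.0257]
eef_rot: [-3.14, -0.004, 1.501]
wrist_force: [-1.2, 6.3, 3.3]
gripper_width: 0.004
grip_force: 3.3
```

Emit:
move_arm --pt "0 -0.001 0 0 0 0" --pt "0 -0.001 0 0 0 0" --pt "0 -0.001 0 0 0 0" --pt "0 -0.001 0 0 0 0" --pt "0 0 0 0 0 0" --pt "0 0 0 0 0 0" --pt "0 0 0 0 0 0" --pt "0 0 0 0 0 0" --pt "0 0 0 0 0 0" --pt "0 0 0 0 0 0"

```text
time_s: 20.7
eef_pos: [0.5816, -0.294, 0.0258]
eef_rot: [-3.139, -0.01, 1.5]
wrist_force: [1.1, 17.8, 7.0]
gripper_width: 0.002
grip_force: 8.7
```

Emit:
move_arm --pt "0 0.008 0 0 0 0" --pt "0 0.02 0 0 0 0" --pt "0 0 0.03 0 0 0" --pt "0 0 0.03 0 0 0" --pt "0 0 0.03 0 0 0" --pt "-0.03 0 0 0 0 0" --pt "-0.035 -0.015 0 0 0 0" --pt "-0.035 -0.03 0 0 0 0" --pt "-0.01 -0.03 0 0 0 0" --pt "0 0 0 0 0 0"

```text
time_s: 21.53
eef_pos: [0.473, -0.349, 0.1162]
eef_rot: [3.141, 0.004, 1.498]
wrist_force: [-0.6, -1.3, 0.0]
gripper_width: 0.003
grip_force: 0.0
```

Emit:
move_arm --pt "0 0.001 -0.03 0 0 0" --pt "0 0.002 -0.03 0 0 0" --pt "0 0 -0.03 0 0 0" --pt "0 0 -0.01 0 0 0" --pt "0.008 -0.0005 0 0 0 0" --pt "0.01 -0.0007 0 0 0 0" --pt "0.01 -0.0007 0 0 0 0" --pt "0.01 -0.0007 0 0 0 0" --pt "0.007 -0.0005 0 0 0 0" --pt "0 0 0 0 0 0"

```text
time_s: 22.37
eef_pos: [0.5232, -0.3451, 0.0169]
eef_rot: [3.138, 0.002, 1.503]
wrist_force: [-0.2, -0.3, 0.3]
gripper_width: 0.005
grip_force: 0.0
```

Emit:
move_arm --pt "0.001 0 0 0 0 0" --pt "0.001 0 0 0 0 0" --pt "0.001 0 0 0 0 0" --pt "0.001 0 0 0 0 0" --pt "0.001 0 0 0 0 0" --pt "0.001 0 0 0 0 0" --pt "0.001 0 0 0 0 0" --pt "0.001 0 0 0 0 0" --pt "0 0 0 0 0 0" --pt "0 0 0 0 0 0"

```text
time_s: 23.2
eef_pos: [0.5252, -0.3444, 0.0156]
eef_rot: [-3.136, -0.001, 1.502]
wrist_force: [-8.3, -0.9, 5.8]
gripper_width: 0.004
grip_force: 4.4
```

Contact comes at the same place, so the block is seated on both rails. I retract and hand in.

Emit:
move_arm --pt "-0.01 0.0007 0 0 0 0" --pt "-0.02 0.0014 0 0 0 0" --pt "0 0 0.03 0 0 0" --pt "0 0 0.03 0 0 0" --pt "0 0 0.03 0 0 0" --pt "-0.01 0.03 0.03 0 0 0" --pt "-0.01 0.035 0.02 0 0 0" --pt "-0.01 0.035 0.02 0 0 0" --pt "-0.01 0.035 0 0 0 0" --pt "-0.01 0.035 0 0 0 0"

```text
time_s: 24.03
eef_pos: [0.4489, -0.1726, 0.1758]
eef_rot: [3.137, 0.001, 1.5]
wrist_force: [0.6, 0.3, -0.0]
gripper_width: 0.006
grip_force: 0.0
```

Run:
```python
from h import *
a=read_camera("top")[:,:,::-1]
cv2.imwrite("pics/c7.png",cv2.resize(a[110:260,190:345],(620,600),interpolation=2))
```

```text
(no output)
```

View pics/c7.png

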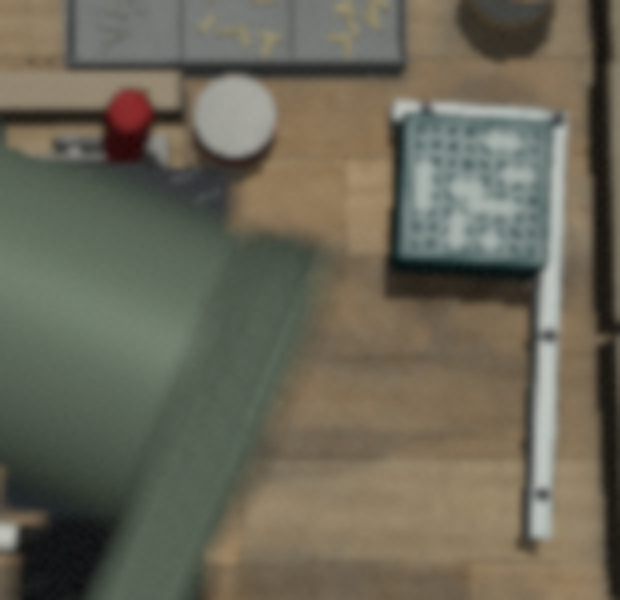

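The block (400–555, 110–270) sits square in the corner with its edges parallel to the rails. The tin at (235,117) has not moved.

```bash
python3 -c "
from plant import job_done
print(job_done())"
```

```text
the job is handed in; nothing more can be done
None
```

I pushed the block into the corner stop and handed the job in at about 24 s; it stalled at the same place on repeat presses against both rails and looks square in the last picture, but no verdict came back, and my one camera angle reading was too noisy (about 2°) to confirm the 1.7° limit.

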